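# Load the parts canisters into the watch-cleaning carrier

## Robot

A 6-joint arm with a two-finger parallel gripper is mounted at the origin on the work surface. World frame = base frame: x ahead of the robot, y to its left, z up, the work surface at z = 0. Lengths are in m, angles in rad, forces in N, time in s.
With the tool pointing down it reaches from about 0.225 to 0.875 m from the base axis. Payload 3.4 kg.
Tool frame: the origin (TCP) lies where the fingers leave the gripper's body, on its centre line; the fingertips stand 73 mm ahead of it and the grasp point (between the pads) lies 54 mm ahead of it (manip.pinch_z is the distance from the TCP to the grasp point, in m); z points along the fingers, y is the line along which they close (so a half turn about z gives the same grasp; the last joint's range is limited). The gripper opens to 85 mm and grips with 20 to 120 N. Pads are 22 mm wide; open, the fingers measure 114 mm over their backs; the gripper's body (76 mm by 85 mm) begins 54 mm behind the grasp point. The pads swing forward as they close: fully open they stand 13 mm farther back than shut.
Start: joints at [1.017, 0.276, 1.505, -0, 1.361, -0.121], TCP at [0.241, 0.522, 0.304] pointing down, gripper open.
Joint ranges: [-2.89, 2.89], [-0.75, 2.08], [0.22, 2.7], [-1.18, 4.32], [0.11, 2.71], [-2.7, 2.7]. Speed limits (rad/s): [2.57, 2.57, 3.14, 3.14, 3.14, 3.14].

## Interface

Orientations are given as a unit quaternion [w, x, y, z].
In Python, from rig import readout, imaging, manip gives the robot as it stands. The module is installed in compiled form; this text tells all that it offers.
- The arm moves only by the tool servo_tool, never from a script. Its argument "moves" is a list of rows, each an object with "dp": the shift along the tool's x, y, z in units of 0.2 m (1.0 is 0.2 m), a list of three; "delta_rot": the turn, a rotation vector about the tool's x, y, z in units of 0.1 rad (1.0 is 0.1 rad), a list of three; "fingers": the opening, from 0 (shut) to 1 (fully open). In form: [{"dp": [dx, dy, dz], "delta_rot": [wx, wy, wz], "fingers": fingers}, ...]. A call has 1 to 5 rows; each row shifts and turns the commanded pose from where the row before left it, along the tool's axes as they then stand; what a row does not reach is not made up. A row lasts 1/10 s, in which the tool goes at most 50 mm and 8.59 degrees, less where a joint would pass 70% of its speed; a pose out of reach is approached as far as the arm can. A call with a number of a shift or a turn outside -1 to 1 is refused whole. A call with a gripper value outside its range is refused whole. The fingers move at their own pace and stop on an object; "force" is the grip in N (left out, the last holds). Time passes only in rows, so rows that do not move let the fingers close. It gives the time, the measured TCP pose, the force, the opening and the grip force at its end, in the units of the state.
- readout.get_state(): the state, without advancing time (a new reading comes with each control period).
- imaging.get_image(name): name is "scene" or "top"; returns (picture, depth): 480x640x3 uint8, red, green, blue; 480x640 float32, m along the optical axis (not along the pixel's ray), 0 where there is no reading.
- imaging.calibration(name): a dict with "intrinsics" (3x3 intrinsics, pixels), "dist" ([k1, k2, p1, p2, k3] as OpenCV has them; the pictures are not rectified), "R" (3x3) and "t" (3): a world point X has camera coordinates R X + t. Camera axes: x right, y down, z forward; pixel columns grow to the right and rows downward; lengths in m; the calibration is good to about 2 mm. A picture is of the moment at which its call begins. calibration takes no time and is no camera call.
- manip.sign_off(): hands the job in; it is judged then, once.
The state is a dict: "clock": time; "qpos": joint angles; "qd": joint speeds; "effort": joint torques, N m; "position": TCP position; "ee_rot": TCP orientation; "contact_force": force on the tool from outside, world axes, zero at the start; "moment": the same for the moment, N m; "width": finger opening in m; "gripper_force": force on a finger pad.
Only numpy, scipy, OpenCV 4.12 (cv2) and the standard library are available. Lean on these libraries where they do the work, as an engineer would, in place of code of your own. Each camera call takes 0.05 s, during which the arm holds its last target. There are 200 camera calls.

## Task

Load the three steel parts canisters into the carrier of the cleaning machine, one in each cup, upright and fully home: in the floor of each cup is a cross-shaped slot standing at an unknown angle, so after lowering a canister in, turn it lightly until its cross foot drops into the slot. Do not slam or force the canisters into the cups, leave the bottle, the jar and the screwdriver where they are, and let go of everything.

Things in the scene. Friction and masses are not known exactly. Their poses are not given: they have to be found in the camera images.
- can_a: steel parts canister, 79 mm tall, 250 g, standing upright; origin at the centre of its underside, z up. From below: cross foot 11 mm high (two crossed bars 34 x 8 mm, along its x and y); round drum 49 mm in diameter (11 to 51 mm above the origin); square brass grip 22 x 22 mm, 28 mm tall (51 to 79 mm above the origin), faces square to x and y. All three are alike
- can_b: steel parts canister, 79 mm tall, 250 g, standing upright; origin at the centre of its underside, z up. From below: cross foot 11 mm high (two crossed bars 34 x 8 mm, along its x and y); round drum 49 mm in diameter (11 to 51 mm above the origin); square brass grip 22 x 22 mm, 28 mm tall (51 to 79 mm above the origin), faces square to x and y. All three are alike
- can_c: steel parts canister, 79 mm tall, 250 g, standing upright; origin at the centre of its underside, z up. From below: cross foot 11 mm high (two crossed bars 34 x 8 mm, along its x and y); round drum 49 mm in diameter (11 to 51 mm above the origin); square brass grip 22 x 22 mm, 28 mm tall (51 to 79 mm above the origin), faces square to x and y. All three are alike
- carrier: cleaning-machine carrier, fixed: round grey deck 210 mm in diameter, 18 mm high, three aluminium cups (61 mm outside, 71 at the mouth, rims 76 mm above the bench) 58 mm from the centre, hub 34 mm high in the middle. Origin: centre of its underside, z up. The slotted drive in each cup's floor turns stiffly (0.15 N m): a canister pressed hard carries it round and never finds the slot
- seat0 (a point): axis of a cup, at the bottom of its drive's slot: origin of a canister that is fully home. Bore 52 mm, flared mouth, rim 53 mm higher. Slot: a cross 15 mm wide, 10 mm deep, at an arbitrary angle that differs per cup and is NOT reported (this point's axes follow the carrier). Unmatched, a canister rests 10 mm too high; turned under about its own weight, it drops in within a quarter turn
- seat1 (a point): axis of a cup, at the bottom of its drive's slot: origin of a canister that is fully home. Bore 52 mm, flared mouth, rim 53 mm higher. Slot: a cross 15 mm wide, 10 mm deep, at an arbitrary angle that differs per cup and is NOT reported (this point's axes follow the carrier). Unmatched, a canister rests 10 mm too high; turned under about its own weight, it drops in within a quarter turn
- seat2 (a point): axis of a cup, at the bottom of its drive's slot: origin of a canister that is fully home. Bore 52 mm, flared mouth, rim 53 mm higher. Slot: a cross 15 mm wide, 10 mm deep, at an arbitrary angle that differs per cup and is NOT reported (this point's axes follow the carrier). Unmatched, a canister rests 10 mm too high; turned under about its own weight, it drops in within a quarter turn
- spray: bystander: amber bottle, 48 mm in diameter, 130 mm tall, origin at the centre of its underside
- jar: bystander: glass jar with brass cap, 68 mm in diameter, 60 mm tall, origin at the centre of its underside
- driver: bystander: screwdriver 150 mm long lying on the bench along its x axis, handle to -x; origin at the middle of its underside

How it is judged:
By the outcome, as a careful person would: the job done as asked, in the order asked, and still so for the second after the job is handed in, with the robot touching nothing.
It also fails if it takes over 72 s, if anything falls off the work surface, if the arm or the gripper's body presses on something with over 40 N, if the wrist force passes 120 N, or if a joint passes its speed limit or range.

## Working session

There is one attempt and no reset: what is moved stays moved. The work goes in short steps, Python scripts to look and compute and a tool call to move; the robot and the scene stay as the last step left them, time stands still between calls to the robot, and variables do not carry over. Pictures are saved under pics/ and viewed, at most 10 in all, crops included, and the job is handed in when it is done.

Besides the shell and the picture viewer there is one more tool, called after "Request:" by a JSON object that holds its "fn" and its "kwargs". servo_tool: Moves the arm, as the interface text tells. Its arguments: {"type":"object","properties":{"moves":{"type":"array"},"force":{"type":"number"}},"required":["moves"]}

```bash
mkdir -p pics
cat > h.py <<'E'
import numpy as np, cv2
from rig import readout, imaging, manip
def cal(n):
    c=imaging.calibration(n); return [np.array(c[k],float) for k in("intrinsics","dist","R","t")]
def ray(n,uv):
    K,d,R,t=cal(n); p=cv2.undistortPoints(np.array(uv,float).reshape(-1,1,2),K,d)[:,0]
    return -R.T@t,(np.c_[p,np.ones(len(p))])@R
def plane(n,uv,z):
    o,D=ray(n,uv); return o+D*((z-o[2])/D[:,2])[:,None]
def depthpts(n,uv,dep):
    o,D=ray(n,uv); return o+D*np.asarray(dep)[:,None]
def proj(n,X):
    K,d,R,t=cal(n); return cv2.projectPoints(np.array(X,float).reshape(-1,3),cv2.Rodrigues(R)[0],t,K,d)[0][:,0]
E
python3 - <<'E'
from h import *
for n in("scene","top"):
    im,d=imaging.get_image(n); cv2.imwrite(f"pics/{n}0.png",im[:,:,::-1]); np.savez(f"{n}0.npz",im=im,d=d)
    K,di,R,t=cal(n); print(n,K[0,0],di,-R.T@t,R[2])
s=readout.get_state(); print(s)
E
```

```text
scene 567.5558017491785 [-0.10062492  0.          0.          0.          0.        ] [ 1.33923739 -0.06823479  0.86754851] [-0.67835875  0.12557046 -0.7239209 ]
top 558.0633815268787 [-0.11817111  0.          0.          0.          0.        ] [0.48281845 0.07979991 1.06543849] [ 0.09514008  0.01152745 -0.99539715]
{'clock': 0.1, 'qpos': array([ 1.01701588e+00,  2.76527899e-01,  1.50597965e+00, -3.62202679e-05,
        1.36070339e+00, -1.21028023e-01]), 'qd': array([ 1.25361776e-04,  3.19560287e-04, -1.33890560e-03, -8.48210154e-04,
       -2.81205979e-05, -8.85860009e-04]), 'effort': array([ 4.95359782e-04, -4.17699909e+01, -2.46405941e+01, -1.92490515e-04,
        5.86004215e-03,  5.08200372e-06]), 'position': array([0.24098575, 0.52168649, 0.30313903]), 'ee_rot': array([-2.51145930e-04,  2.14687980e-01,  9.76682352e-01, -7.69379484e-04]), 'contact_force': array([0.63731085, 0.38523141, 0.8029303 ]), 'moment': array([ 0.03029997, -0.01104357, -0.02713918]), 'gripper_force': 0.0, 'width': 0.08543797464314981}
```

View pics/top0.png

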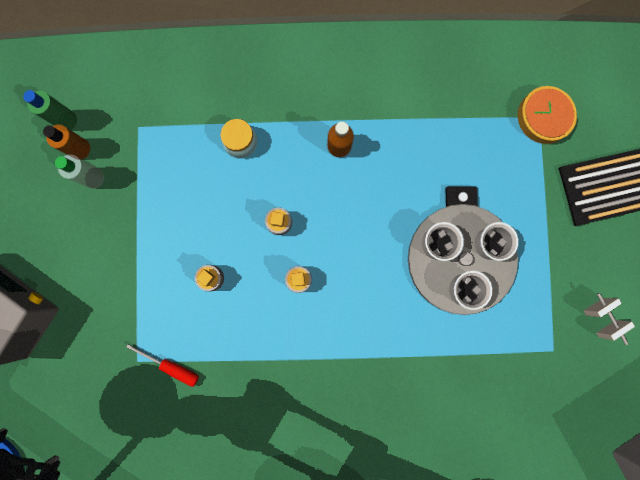

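View pics/scene0.png

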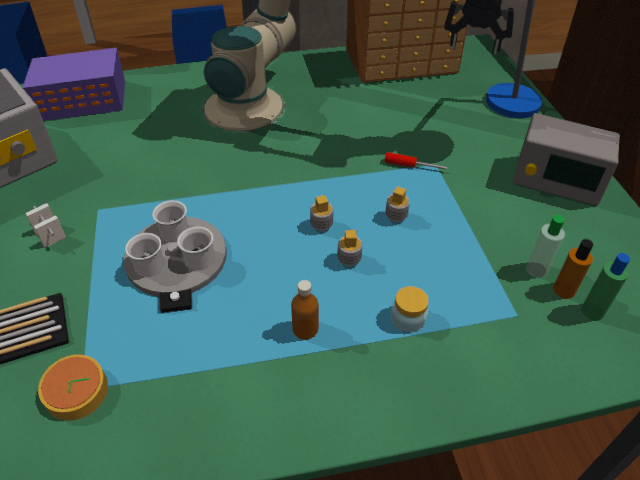

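The top view shows canister grips at about (278,219), (298,280) and (208,277), with cups at (444,242), (499,241) and (473,291). The jar is at (237,137), the bottle at (341,138) and the screwdriver at (165,365). The scene view shows the same layout, with grips at (322,204), (399,196) and (350,238), and cups at (170,217), (145,250) and (195,245).

```bash
cat > m.py <<'E'
from h import *
def grips(n,im):
    hsv=cv2.cvtColor(im,cv2.COLOR_RGB2HSV)
    m=cv2.inRange(hsv,(12,150,(190 if n=="top" else 190)),(32,255,255))
    k,l,s,c=cv2.connectedComponentsWithStats(m)
    return [(c[i],s[i,4],l==i) for i in range(1,k) if 40<s[i,4]<1500]
def tri(u,v):
    o1,d1=ray("top",[u]);o2,d2=ray("scene",[v]);d1=d1[0];d2=d2[0]
    a=np.linalg.lstsq(np.c_[d1,-d2],o2-o1,rcond=None)[0]
    p,q=o1+a[0]*d1,o2+a[1]*d2
    return (p+q)/2,np.linalg.norm(p-q)
E
python3 - <<'E'
from m import *
T=np.load("top0.npz");S=np.load("scene0.npz")
for n,D in(("top",T),("scene",S)):
    for c,a,m in grips(n,D["im"]):
        z=np.median(D["d"][m]); p=depthpts(n,[c],[z])[0]
        ys,xs=np.nonzero(m); P=plane(n,np.c_[xs,ys],.079)
        r=cv2.minAreaRect((P[:,:2]*1000).astype(np.float32))
        print(n,c.round(1),a,"depthpt",p.round(4),"rect@.079",np.round(r[0],1),np.round(r[1],1),round(r[2],1))
# cups rims: depth points
d=T["d"]; vv,uu=np.mgrid[170:330,390:540]; uv=np.c_[uu.ravel(),vv.ravel()]; z=d[vv,uu].ravel()
P=depthpts("top",uv,z); ok=(z>0)
for lo,hi in((.068,.085),(.012,.024),(.03,.04)):
    q=P[ok&(P[:,2]>lo)&(P[:,2]<hi)]; print(lo,len(q),np.median(q,0),q.min(0),q.max(0))
q=ok&(P[:,2]>.068); m=np.zeros(d.shape,np.uint8); m[uv[q][:,1],uv[q][:,0]]=255
cs,_=cv2.findContours(m,cv2.RETR_EXTERNAL,cv2.CHAIN_APPROX_NONE)
for c in cs:
    if len(c)>30:
        e=cv2.fitEllipse(c); print("cup",e,plane("top",[e[0]],.076)[0].round(4), P[q].mean(0)[2])
for n,D,(x,y,w,h) in(("top",T,(410,205,120,110)),("top",T,(185,195,140,105)),("scene",S,(110,190,130,90))):
    cv2.imwrite(f"pics/c{n}{x}.png",cv2.resize(D["im"][y:y+h,x:x+w,::-1],None,fx=5,fy=5,interpolation=cv2.INTER_CUBIC))
E
```

```text
top [548.2 112.1] 439 depthpt [ 0.8003 -0.3767  0.0304] rect@.079 [ 784.9 -357.3] [100.7 102.8] 85.3
top [236.  133.9] 736 depthpt [0.7608 0.2248 0.0601] rect@.079 [755.6 222. ] [54.9 56.1] 56.3
top [275.8 219.4] 250 depthpt [0.5975 0.1521 0.0766] rect@.079 [596.1 150.8] [30.4 35.9] 88.9
top [203.8 277.7] 209 depthpt [0.4963 0.2822 0.0779] rect@.079 [496.7 281.6] [25.1 37.2] 89.4
top [296.2 279. ] 277 depthpt [0.4906 0.1179 0.0765] rect@.079 [490.6 116.5] [31.7 35.2] 88.8
scene [411.8 299. ] 596 depthpt [0.7643 0.2214 0.0602] rect@.079 [776.9 214.9] [53.3 52.1] 23.8
0.068 1390 [ 0.5296911  -0.2031062   0.07451563] [ 0.43068834 -0.2816476   0.06800966] [ 0.58563679 -0.11254739  0.08286469]
0.012 6575 [ 0.51538069 -0.1881057   0.01837489] [ 0.41716749 -0.30050265  0.01204016] [ 0.65913888 -0.09074301  0.02399793]
0.03 797 [ 0.53134348 -0.19722274  0.0336534 ] [ 0.43706376 -0.27542279  0.03002447] [ 0.63295242 -0.11632334  0.03999632]
cup ((472.56768798828125, 289.7095947265625), (37.27711868286133, 37.655426025390625), 128.63072204589844) [ 0.4634 -0.1947  0.076 ] 0.07421725733707292
cup ((499.1324157714844, 240.86849975585938), (36.10806655883789, 38.400718688964844), 168.4786376953125) [ 0.549  -0.2473  0.076 ] 0.07421725733707292
cup ((443.76727294921875, 240.88009643554688), (36.95069885253906, 38.246585845947266), 163.49681091308594) [ 0.5516 -0.1466  0.076 ] 0.07421725733707292
```

View pics/ctop410.png

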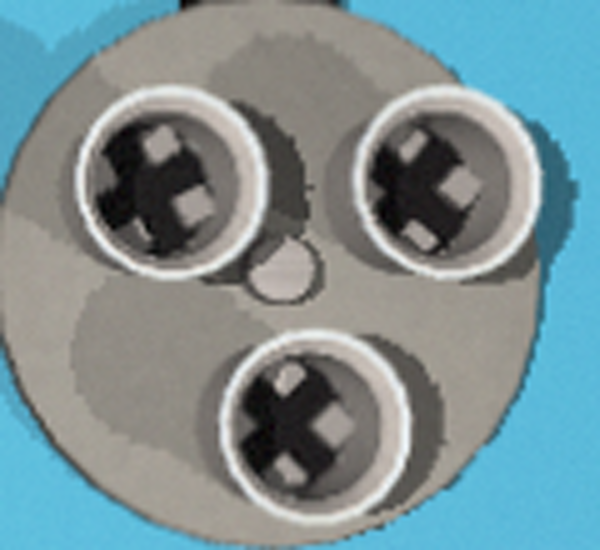

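View pics/ctop185.png

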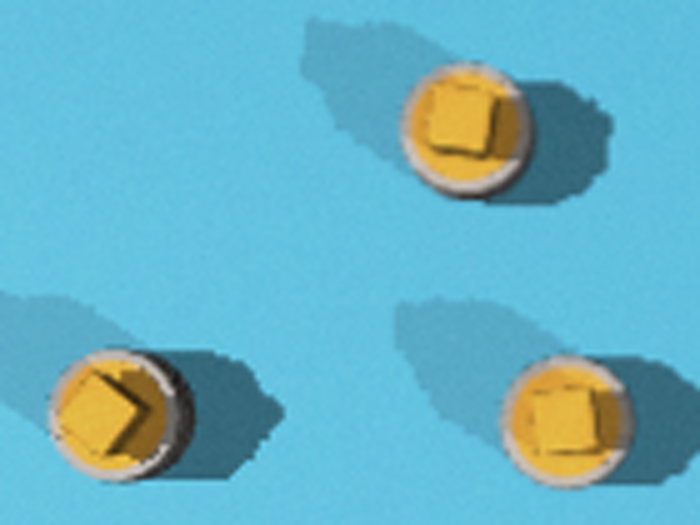

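The crops show the slot crosses directly. At least three floor quadrants are visible in each cup, so I can pre-align the canisters. The grip top faces at crop pixels (462,118), (98,415) and (565,420) are also clear.

```bash
cat > meas.py <<'E'
from m import *
def cloud(n,D,lo,hi):
    d=D["d"]; v,u=np.nonzero(d>0); P=depthpts(n,np.c_[u,v],d[v,u]); k=(P[:,2]>lo)&(P[:,2]<hi); return P[k],np.c_[u,v][k]
def sq(P,c): # 4-fold angle from square outline
    r=cv2.minAreaRect((P*1000).astype(np.float32)); return r
E
python3 - <<'E'
from meas import *
D={n:np.load(n+"0.npz") for n in("top","scene")}
C={n:cloud(n,D[n],.068,.09) for n in D}
for g in([.5965,.151],[.497,.282],[.4906,.117]):
    cc={}
    for n in D:
        P,uv=C[n]; k=np.hypot(*(P[:,:2]-g).T)<.022; Q=P[k]
        u=uv[k]; r=cv2.minAreaRect((plane(n,u,.079)[:,:2]*1000).astype(np.float32))
        t=Q[Q[:,2]>np.median(Q[:,2])-.003]
        cc[n]=proj(n,[np.r_[((t.max(0)+t.min(0))/2)[:2],np.median(t[:,2])]])[0]
        print(n,len(Q),"zmed",np.median(Q[:,2]).round(4),"mid",((t.max(0)+t.min(0))/2)[:2].round(4),"mean",t.mean(0)[:2].round(4),np.round(r[0],1),np.round(r[1],1),round(r[2],1))
    print(" tri",[np.round(x,4) for x in tri(cc["top"],cc["scene"])])
P,uv=C["top"];S,suv=C["scene"]
cups=np.array([[.4634,-.1947],[.549,-.2473],[.5516,-.1466]])
from scipy.optimize import least_squares
W,_=cloud("top",D["top"],.029,.038)
for c in cups:
    for n in D:
        A,uv=C[n]; A=A[np.hypot(*(A[:,:2]-c).T)<.045]; A=A[A[:,2]>.071]
        f=least_squares(lambda q:np.hypot(A[:,0]-q[0],A[:,1]-q[1])-q[2],np.r_[c,.033],loss="soft_l1",f_scale=.002)
        print(n,"rim",len(A),f.x.round(4),"z",np.percentile(A[:,2],[50,90]).round(4))
        if n=="top": x=f.x[:2]
    w=W[np.hypot(*(W[:,:2]-x).T)<.025]; rel=w[:,:2]-x; th=np.arctan2(rel[:,1],rel[:,0]); rr=np.hypot(*rel.T); k=rr>.008
    m4=(np.exp(4j*th)*k).sum(); print(" wedges",len(w),"slot arm angle deg",(np.degrees(np.angle(m4))/4+45)%90, abs(m4)/k.sum(), "z",np.median(w[:,2]))
    # dark mask alternative
    im=D["top"]["im"]; g=im.max(2); v,u=np.nonzero(g<60); q=plane("top",np.c_[u,v],.033)[:,:2]-x; 
    q=q[np.hypot(*q.T)<.02]; t=np.arctan2(q[:,1],q[:,0]); k=np.hypot(*q.T)>.009; m=(np.exp(4j*t)*k).sum(); print(" dark",len(q),(np.degrees(np.angle(m))/4)%90,abs(m)/k.sum(), q.mean(0))
E
```

```text
top 159 zmed 0.079 mid [0.5997 0.1507] mean [0.5995 0.15  ] [599.2 149.7] [22.7 22.7] 79.1
scene 133 zmed 0.0785 mid [0.6016 0.1467] mean [0.6028 0.1465] [607.5 145.9] [21.3 32.2] 76.6
 tri [array([0.5996, 0.1491, 0.077 ]), np.float64(0.0036)]
top 172 zmed 0.079 mid [0.4976 0.2817] mean [0.4969 0.2817] [496.8 280.8] [23.7 23.1] 52.0
scene 119 zmed 0.0767 mid [0.5001 0.2781] mean [0.5011 0.2777] [506.6 275.3] [23.9 34.6] 55.4
 tri [array([0.4973, 0.2809, 0.0747]), np.float64(0.0033)]
top 158 zmed 0.0791 mid [0.4914 0.1155] mean [0.4912 0.1154] [491.2 115.4] [21.9 22.2] 6.8
scene 126 zmed 0.0783 mid [0.4936 0.1118] mean [0.4939 0.1116] [498.1 111. ] [33.5 25.3] 6.6
 tri [array([0.4911, 0.114 , 0.0769]), np.float64(0.0032)]
top rim 408 [ 0.4634 -0.1942  0.0312] z [0.075  0.0778]
scene rim 235 [ 0.4675 -0.1985  0.0323] z [0.0747 0.0772]
 wedges 134 slot arm angle deg 43.00053925432586 0.7185560141384064 z 0.03310867610950152
 dark 237 42.93383592602997 0.42343115312243396 [ 1.66847747e-05 -5.39172678e-04]
top rim 374 [ 0.5491 -0.2467  0.0317] z [0.0751 0.078 ]
scene rim 283 [ 0.552  -0.2507  0.0319] z [0.0753 0.0779]
 wedges 130 slot arm angle deg 48.04336993818564 0.7232697952202811 z 0.03284830676747297
 dark 219 45.75853991723301 0.42893362205455715 [-5.67980033e-06 -1.19117240e-03]
top rim 386 [ 0.5515 -0.1464  0.0315] z [0.0751 0.0779]
scene rim 284 [ 0.5545 -0.1502  0.0315] z [0.0755 0.078 ]
 wedges 144 slot arm angle deg 26.41388336605893 0.7149344887408533 z 0.033117272601497105
 dark 240 27.561564466264183 0.44293783830896083 [9.58677013e-06 1.33925254e-04]
```

```bash
cat > go.py <<'E'
import sys
from h import *
from scipy.spatial.transform import Rotation as Ro
s=readout.get_state(); w,x,y,z=s["ee_rot"]; R=Ro.from_quat([x,y,z,w])
X=R.as_matrix()[:,0]; psi=np.degrees(np.arctan2(X[1],X[0]))
print("t",round(s["clock"],2),"p",s["position"].round(4),"psi",round(psi,2),"q6",s["qpos"][5].round(2),"F",s["contact_force"].round(1),"M",s["moment"].round(2),"w",s["width"].round(4),"gf",round(s["gripper_force"],1))
if len(sys.argv)>4:
    tx,ty,tz,tp=map(float,sys.argv[1:5]); dps=(tp-psi+180)%360-180
    G=Ro.from_euler("z",tp,degrees=True)*Ro.from_matrix([[1,0,0],[0,-1,0],[0,0,-1]])
    print("rot units",((R.inv()*G).as_rotvec()/.1).round(3),"then dp units",(G.inv().apply(np.array([tx,ty,tz])-s["position"])/.2).round(3),"(row max .25)")
E
python3 go.py .499 .279 .19 142.5
```

```text
Traceback (most recent call last):
  File "go.py", line 6, in <module>
    print("t",round(s["clock"],2),"p",s["position"].round(4),"psi",round(psi,2),"q6",s["qpos"][5].round(2),"F",s["contact_force"].round(1),"M",s["moment"].round(2),"w",s["width"].round(4),"gf",round(s["gripper_force"],1))
                                                                                                                                                                        ^^^^^^^^^^^^^^^^
AttributeError: 'float' object has no attribute 'round'
```

```bash
sed -i 's/s\["width"\].round(4)/round(s["width"],4)/' go.py; python3 go.py .499 .279 .19 142.5
```

```text
t 0.1 p [0.241  0.5217 0.3031] psi 155.21 q6 -0.12 F [0.6 0.4 0.8] M [ 0.03 -0.01 -0.03] w 0.0854 gf 0.0
rot units [-0.016  0.     2.218] then dp units [-1.762 -0.177  0.566] (row max .25)
```

Request:
{"fn": "servo_tool", "kwargs": {"moves": [{"dp":[0,0,0],"delta_rot":[0,0,0.74],"fingers":1},{"dp":[0,0,0],"delta_rot":[0,0,0.74],"fingers":1},{"dp":[0,0,0],"delta_rot":[0,0,0.74],"fingers":1},{"dp":[-0.22,-0.022,0.05],"delta_rot":[0,0,0],"fingers":1},{"dp":[-0.22,-0.022,0.05],"delta_rot":[0,0,0],"fingers":1}], "force": 40}}

```text
clock: 0.6
position: [0.3055, 0.4614, 0.2835]
ee_rot: [0.0, 0.32, 0.947, 0.0]
contact_force: [0.4, -0.4, -0.3]
width: 0.0854
gripper_force: 0.0
```

Request:
{"fn": "servo_tool", "kwargs": {"moves": [{"dp":[-0.22,-0.022,0.08],"delta_rot":[0,0,0],"fingers":1},{"dp":[-0.22,-0.022,0.08],"delta_rot":[0,0,0],"fingers":1},{"dp":[-0.22,-0.022,0.08],"delta_rot":[0,0,0],"fingers":1},{"dp":[-0.22,-0.022,0.08],"delta_rot":[0,0,0],"fingers":1},{"dp":[-0.22,-0.022,0.08],"delta_rot":[0,0,0],"fingers":1}]}}

```text
clock: 1.1
position: [0.4676, 0.3085, 0.203]
ee_rot: [-0.0, 0.322, 0.947, -0.0]
contact_force: [0.9, 1.2, 0.7]
width: 0.0855
gripper_force: 0.0
```

Request:
{"fn": "servo_tool", "kwargs": {"moves": [{"dp":[-0.22,-0.022,0.06],"delta_rot":[0,0,0],"fingers":1},{"dp":[0,0,0],"delta_rot":[0,0,0],"fingers":1},{"dp":[0,0,0],"delta_rot":[0,0,0],"fingers":1}]}}

```text
clock: 1.4
position: [0.4991, 0.2788, 0.191]
ee_rot: [-0.001, 0.323, 0.946, -0.0]
contact_force: [0.3, 0.2, -0.4]
width: 0.0855
gripper_force: 0.0
```

```bash
python3 go.py .499 .279 .128 142.5
python3 - <<'E'
from h import *
im,d=imaging.get_image("scene"); x,y=proj("scene",[[.499,.279,.1]])[0].astype(int)
im2,_=imaging.get_image("top")
a=cv2.resize(im[y-90:y+50,x-70:x+70,::-1],(400,400)); x,y=proj("top",[[.499,.279,.1]])[0].astype(int)
b=cv2.resize(im2[y-70:y+70,x-70:x+70,::-1],(400,400)); cv2.imwrite("pics/g1.png",np.hstack([a,b]))
E
```

```text
t 1.4 p [0.4991 0.2788 0.191 ] psi 142.33 q6 -0.53 F [ 0.3  0.2 -0.4] M [-0.01 -0.    0.  ] w 0.0855 gf 0.0
rot units [-0.016 -0.016 -0.029] then dp units [0.001 0.    0.315] (row max .25)
```

View pics/g1.png

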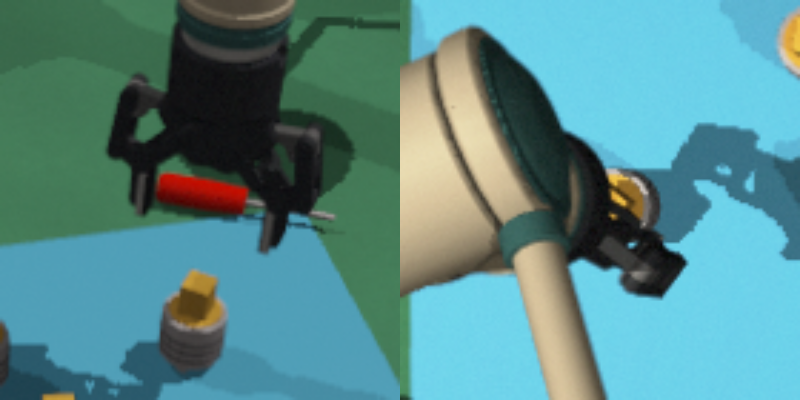

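The scene crop shows the fingers straddling the grip. The fingertips are at (140,210) and (268,248), and the grip is at (198,290) below them. Descending.

Request:
{"fn": "servo_tool", "kwargs": {"moves": [{"dp":[0,0,0.105],"delta_rot":[0,0,0],"fingers":1},{"dp":[0,0,0.105],"delta_rot":[0,0,0],"fingers":1},{"dp":[0,0,0.105],"delta_rot":[0,0,0],"fingers":1},{"dp":[0,0,0],"delta_rot":[0,0,0],"fingers":1}]}}

```text
clock: 1.9
position: [0.4962, 0.2803, 0.127]
ee_rot: [-0.002, 0.321, 0.947, -0.002]
contact_force: [-0.7, -0.7, -0.4]
width: 0.0852
gripper_force: 0.0
```

Request:
{"fn": "servo_tool", "kwargs": {"moves": [{"dp":[0,0,0],"delta_rot":[0,0,0],"fingers":0.4},{"dp":[0,0,0],"delta_rot":[0,0,0],"fingers":0.2},{"dp":[0,0,0],"delta_rot":[0,0,0],"fingers":0},{"dp":[0,0,0],"delta_rot":[0,0,0],"fingers":0},{"dp":[0,0,0],"delta_rot":[0,0,0],"fingers":0}], "force": 40}}

```text
clock: 2.4
position: [0.4993, 0.2799, 0.1299]
ee_rot: [0.001, 0.322, 0.947, 0.001]
contact_force: [-0.3, -0.4, 4.3]
width: 0.0211
gripper_force: 39.8
```

Request:
{"fn": "servo_tool", "kwargs": {"moves": [{"dp":[0,0,0],"delta_rot":[0,0,0],"fingers":0},{"dp":[0,0,0],"delta_rot":[0,0,0],"fingers":0},{"dp":[0,0,0],"delta_rot":[0,0,0],"fingers":0}]}}

```text
clock: 2.7
position: [0.4994, 0.2798, 0.1299]
ee_rot: [0.001, 0.322, 0.947, 0.001]
contact_force: [-0.6, 0.1, 6.1]
width: 0.021
gripper_force: 39.9
```

```bash
python3 go.py .499 .279 .25 137
```

```text
t 2.7 p [0.4994 0.2798 0.1299] psi 142.47 q6 -0.53 F [-0.6  0.1  6.1] M [0.05 0.14 0.01] w 0.021 gf 39.9
rot units [0.014 0.006 0.955] then dp units [-0.002 -0.004 -0.601] (row max .25)
```

Request:
{"fn": "servo_tool", "kwargs": {"moves": [{"dp":[0,0,-0.05],"delta_rot":[0,0,0],"fingers":0},{"dp":[0,0,-0.15],"delta_rot":[0,0,0],"fingers":0},{"dp":[0,0,-0.2],"delta_rot":[0,0,0.5],"fingers":0},{"dp":[0,0,-0.2],"delta_rot":[0,0,0.455],"fingers":0},{"dp":[0,0,0],"delta_rot":[0,0,0],"fingers":0}]}}

```text
clock: 3.2
position: [0.5016, 0.2808, 0.2548]
ee_rot: [0.004, 0.367, 0.93, 0.004]
contact_force: [0.9, 0.3, -2.7]
width: 0.0212
gripper_force: 39.7
```

```bash
python3 go.py .5505 -.2487 .25 137
```

```text
t 3.2 p [0.5016 0.2808 0.2548] psi 136.98 q6 -0.43 F [ 0.9  0.3 -2.7] M [ 0.03 -0.1  -0.  ] w 0.0212 gf 39.7
rot units [ 0.108  0.049 -0.004] then dp units [-1.984 -1.77   0.024] (row max .25)
```

Request:
{"fn": "servo_tool", "kwargs": {"moves": [{"dp":[-0.165,-0.1475,0],"delta_rot":[0,0,0],"fingers":0},{"dp":[-0.165,-0.1475,0],"delta_rot":[0,0,0],"fingers":0},{"dp":[-0.165,-0.1475,0],"delta_rot":[0,0,0],"fingers":0},{"dp":[-0.165,-0.1475,0],"delta_rot":[0,0,0],"fingers":0},{"dp":[-0.165,-0.1475,0],"delta_rot":[0,0,0],"fingers":0}]}}

```text
clock: 3.7
position: [0.518, 0.0577, 0.2477]
ee_rot: [-0.001, 0.366, 0.931, -0.0]
contact_force: [1.4, 0.5, -3.0]
width: 0.0214
gripper_force: 40.0
```

Request:
{"fn": "servo_tool", "kwargs": {"moves": [{"dp":[-0.165,-0.1475,0],"delta_rot":[0,0,0],"fingers":0},{"dp":[-0.165,-0.1475,0],"delta_rot":[0,0,0],"fingers":0},{"dp":[-0.165,-0.1475,0],"delta_rot":[0,0,0],"fingers":0},{"dp":[-0.165,-0.1475,0],"delta_rot":[0,0,0],"fingers":0},{"dp":[-0.165,-0.1475,0],"delta_rot":[0,0,0],"fingers":0}]}}

```text
clock: 4.2
position: [0.5382, -0.1626, 0.2476]
ee_rot: [-0.001, 0.366, 0.93, 0.0]
contact_force: [1.4, -0.5, -3.4]
width: 0.0212
gripper_force: 40.0
```

Request:
{"fn": "servo_tool", "kwargs": {"moves": [{"dp":[-0.165,-0.1475,0],"delta_rot":[0,0,0],"fingers":0},{"dp":[-0.165,-0.1475,0],"delta_rot":[0,0,0],"fingers":0},{"dp":[0,0,0],"delta_rot":[0,0,0],"fingers":0},{"dp":[0,0,0],"delta_rot":[0,0,0],"fingers":0},{"dp":[0,0,0],"delta_rot":[0,0,0],"fingers":0}]}}

```text
clock: 4.7
position: [0.5465, -0.2482, 0.2477]
ee_rot: [-0.001, 0.366, 0.93, 0.001]
contact_force: [-1.3, 0.1, -2.7]
width: 0.0212
gripper_force: 40.2
```

```bash
python3 go.py .5505 -.2487 .21 137
python3 - <<'E'
from h import *
im,d=imaging.get_image("scene"); x,y=proj("scene",[[.55,-.2487,.1]])[0].astype(int)
im2,_=imaging.get_image("top")
a=cv2.resize(im[y-90:y+50,x-70:x+70,::-1],(400,400)); x,y=proj("top",[[.55,-.2487,.1]])[0].astype(int)
b=cv2.resize(im2[y-50:y+50,x-50:x+50,::-1],(400,400)); cv2.imwrite("pics/g2.png",np.hstack([a,b]))
E
```

```text
t 4.7 p [ 0.5465 -0.2482  0.2477] psi 137.02 q6 -1.36 F [-1.3  0.1 -2.7] M [ 0.02 -0.03  0.01] w 0.0212 gf 40.2
rot units [ 0.001 -0.032  0.004] then dp units [-0.016  0.012  0.189] (row max .25)
```

View pics/g2.png

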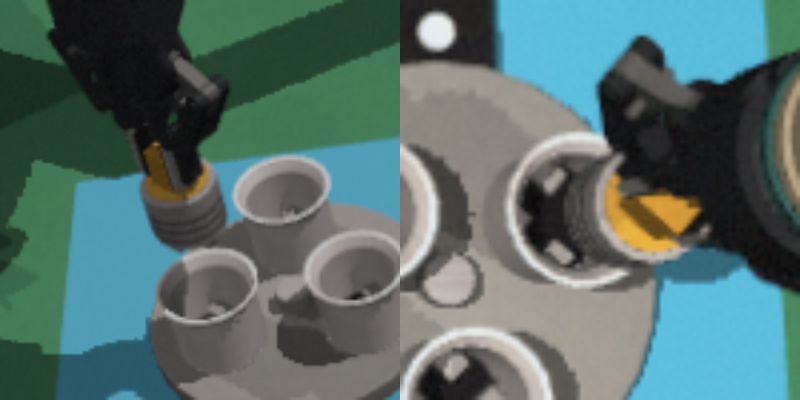

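The canister hangs upright just above its cup. In the scene crop the can is at (185,210) and the cup at (208,290). I'll centre it, then measure the can against the cup within each camera so the calibration bias cancels.

Request:
{"fn": "servo_tool", "kwargs": {"moves": [{"dp":[-0.016,0.012,0.1],"delta_rot":[0,-0.03,0],"fingers":0},{"dp":[0,0,0],"delta_rot":[0,0,0],"fingers":0},{"dp":[0,0,0],"delta_rot":[0,0,0],"fingers":0}]}}

```text
clock: 5.1
position: [0.5509, -0.2485, 0.2287]
ee_rot: [0.001, 0.366, 0.931, -0.0]
contact_force: [-0.6, 0.6, -3.8]
width: 0.0212
gripper_force: 40.2
```

```bash
cat > held.py <<'E'
import sys
from meas import *
from scipy.optimize import least_squares
s=readout.get_state(); p=s["position"]; zt=p[2]-float(sys.argv[1])+.051
for n in("top","scene"):
    im,d=imaging.get_image(n); P,uv=cloud(n,dict(d=d),zt-.038,zt+.004)
    P=P[np.hypot(*(P[:,:2]-p[:2]).T)<.032]
    h=P[:,2]>zt-.004
    q=P[~h]   # drum side wall
    f=least_squares(lambda c:np.hypot(q[:,0]-c[0],q[:,1]-c[1])-.0245,p[:2],loss="soft_l1",f_scale=.001)
    print(n,len(q),h.sum(),"axis",f.x.round(4),"minus tcp (mm)",((f.x-p[:2])*1000).round(1),"rms",np.sqrt(np.mean(f.fun**2)).round(4),"ztop",np.percentile(P[h][:,2],[50,90]).round(4) if h.any() else None, "exp",round(zt,4))
E
python3 held.py .13; python3 go.py .5505 -.2487 .21 137
```

```text
top 183 241 axis [ 0.5491 -0.2465] minus tcp (mm) [-1.8  2. ] rms 0.0005 ztop [0.1501 0.1524] exp 0.1497
scene 340 220 axis [ 0.5505 -0.2511] minus tcp (mm) [-0.4 -2.6] rms 0.0012 ztop [0.1503 0.1523] exp 0.1497
t 5.2 p [ 0.5515 -0.2492  0.2296] psi 137.06 q6 -1.36 F [ 0.8 -0.3 -2.5] M [-0.03 -0.02 -0.02] w 0.0209 gf 40.2
rot units [0.002 0.038 0.011] then dp units [ 0.005 -0.001  0.098] (row max .25)
```

Aligned within about 1.5 mm. Lowering into the cup.

Request:
{"fn": "servo_tool", "kwargs": {"moves": [{"dp":[0,0,0.06],"delta_rot":[0,0,0],"fingers":0},{"dp":[0,0,0.06],"delta_rot":[0,0,0],"fingers":0},{"dp":[0,0,0.03],"delta_rot":[0,0,0],"fingers":0},{"dp":[0,0,0.03],"delta_rot":[0,0,0],"fingers":0},{"dp":[0,0,0.03],"delta_rot":[0,0,0],"fingers":0}]}}

```text
clock: 5.7
position: [0.5513, -0.2498, 0.1861]
ee_rot: [0.001, 0.366, 0.93, -0.0]
contact_force: [-0.1, -0.1, -2.5]
width: 0.0215
gripper_force: 40.2
```

Request:
{"fn": "servo_tool", "kwargs": {"moves": [{"dp":[0,0,0.02],"delta_rot":[0,0,0],"fingers":0},{"dp":[0,0,0.02],"delta_rot":[0,0,0],"fingers":0},{"dp":[0,0,0.02],"delta_rot":[0,0,0],"fingers":0},{"dp":[0,0,0],"delta_rot":[0,0,0],"fingers":0}]}}

```text
clock: 6.1
position: [0.5511, -0.2496, 0.1743]
ee_rot: [0.001, 0.366, 0.93, -0.0]
contact_force: [-0.8, -0.2, -2.9]
width: 0.0213
gripper_force: 40.2
```

```bash
python3 go.py .5505 -.2487 .163 137
```

```text
t 6.1 p [ 0.5511 -0.2496  0.1743] psi 137.01 q6 -1.36 F [-0.8 -0.2 -2.9] M [-0.    0.   -0.03] w 0.0213 gf 40.2
rot units [-0.001  0.02   0.001] then dp units [0.005 0.001 0.057] (row max .25)
```

Request:
{"fn": "servo_tool", "kwargs": {"moves": [{"dp":[0,0,0.015],"delta_rot":[0,0,0],"fingers":0},{"dp":[0,0,0.015],"delta_rot":[0,0,0],"fingers":0},{"dp":[0,0,0.015],"delta_rot":[0,0,0],"fingers":0},{"dp":[0,0,0.015],"delta_rot":[0,0,0],"fingers":0},{"dp":[0,0,0],"delta_rot":[0,0,0],"fingers":0}]}}

```text
clock: 6.6
position: [0.5511, -0.2496, 0.1623]
ee_rot: [0.001, 0.366, 0.93, -0.0]
contact_force: [0.3, 1.6, -2.6]
width: 0.0213
gripper_force: 40.2
```

Request:
{"fn": "servo_tool", "kwargs": {"moves": [{"dp":[0,0,0.01],"delta_rot":[0,0,0],"fingers":0},{"dp":[0,0,0.01],"delta_rot":[0,0,0],"fingers":0},{"dp":[0,0,0],"delta_rot":[0,0,0],"fingers":0}]}}

```text
clock: 6.9
position: [0.5512, -0.2497, 0.1586]
ee_rot: [0.001, 0.366, 0.93, -0.0]
contact_force: [0.8, 0.9, -3.1]
width: 0.0211
gripper_force: 40.2
```

```bash
python3 go.py .5505 -.2487 .153 137
```

```text
t 6.9 p [ 0.5512 -0.2497  0.1586] psi 137.01 q6 -1.36 F [ 0.8  0.9 -3.1] M [-0.   -0.01  0.  ] w 0.0211 gf 40.2
rot units [-0.     0.024  0.002] then dp units [0.006 0.001 0.028] (row max .25)
```

It is already 4 mm past the unmatched floor with no contact, so the foot is in the slot.

Request:
{"fn": "servo_tool", "kwargs": {"moves": [{"dp":[0,0,0.008],"delta_rot":[0,0,0],"fingers":0},{"dp":[0,0,0.008],"delta_rot":[0,0,0],"fingers":0},{"dp":[0,0,0.006],"delta_rot":[0,0,0],"fingers":0},{"dp":[0,0,0],"delta_rot":[0,0,0],"fingers":0}]}}

```text
clock: 7.3
position: [0.5512, -0.2497, 0.1542]
ee_rot: [0.001, 0.366, 0.93, -0.0]
contact_force: [0.1, -0.1, -3.7]
width: 0.021
gripper_force: 40.2
```

Request:
{"fn": "servo_tool", "kwargs": {"moves": [{"dp":[0,0,0.005],"delta_rot":[0,0,0],"fingers":0},{"dp":[0,0,0],"delta_rot":[0,0,0],"fingers":0}]}}

```text
clock: 7.5
position: [0.5514, -0.2498, 0.1534]
ee_rot: [0.001, 0.366, 0.93, -0.0]
contact_force: [-0.4, -0.3, -2.9]
width: 0.021
gripper_force: 40.2
```

Request:
{"fn": "servo_tool", "kwargs": {"moves": [{"dp":[0,0,0.003],"delta_rot":[0,0,0],"fingers":0},{"dp":[0,0,0],"delta_rot":[0,0,0],"fingers":0.3},{"dp":[0,0,0],"delta_rot":[0,0,0],"fingers":0.5},{"dp":[0,0,0],"delta_rot":[0,0,0],"fingers":0.6},{"dp":[0,0,0],"delta_rot":[0,0,0],"fingers":0.6}]}}

```text
clock: 8.0
position: [0.5516, -0.2499, 0.1532]
ee_rot: [0.002, 0.366, 0.93, -0.001]
contact_force: [0.6, 0.1, 0.4]
width: 0.0512
gripper_force: 0.0
```

Request:
{"fn": "servo_tool", "kwargs": {"moves": [{"dp":[0,0,-0.1],"delta_rot":[0,0,0],"fingers":0.6},{"dp":[0,0,-0.2],"delta_rot":[0,0,0],"fingers":0.6},{"dp":[0,0,-0.2],"delta_rot":[0,0,0],"fingers":1},{"dp":[0,0,0],"delta_rot":[0,0,0],"fingers":1}]}}

```text
clock: 8.4
position: [0.5538, -0.2511, 0.2593]
ee_rot: [0.008, 0.366, 0.93, -0.002]
contact_force: [0.0, 0.3, 0.5]
width: 0.0781
gripper_force: 0.0
```

```bash
python3 go.py .4925 .1135 .21 96.7
```

```text
t 8.4 p [ 0.5538 -0.2511  0.2593] psi 137.01 q6 -1.36 F [0.  0.3 0.5] M [-0.05 -0.03 -0.01] w 0.0781 gf 0.0
rot units [0.08  0.137 7.036] then dp units [ 1.846 -0.092  0.247] (row max .25)
```

Request:
{"fn": "servo_tool", "kwargs": {"moves": [{"dp":[0,0,0],"delta_rot":[0,0,1],"fingers":1},{"dp":[0,0,0],"delta_rot":[0,0,1],"fingers":1},{"dp":[0,0,0],"delta_rot":[0,0,1],"fingers":1},{"dp":[0,0,0],"delta_rot":[0,0,1],"fingers":1},{"dp":[0,0,0],"delta_rot":[0,0,1],"fingers":1}]}}

```text
clock: 8.9
position: [0.551, -0.2495, 0.2524]
ee_rot: [0.001, 0.587, 0.81, -0.0]
contact_force: [0.1, -0.3, 0.3]
width: 0.0855
gripper_force: 0.0
```

Request:
{"fn": "servo_tool", "kwargs": {"moves": [{"dp":[0,0,0],"delta_rot":[0,0,1],"fingers":1},{"dp":[0,0,0],"delta_rot":[0,0,1],"fingers":1},{"dp":[0.23,-0.012,0.03],"delta_rot":[0,0,0.036],"fingers":1},{"dp":[0.23,-0.012,0.03],"delta_rot":[0,0,0],"fingers":1},{"dp":[0.23,-0.012,0.03],"delta_rot":[0,0,0],"fingers":1}]}}

```text
clock: 9.4
position: [0.5272, -0.1123, 0.2339]
ee_rot: [0.001, 0.665, 0.747, 0.0]
contact_force: [-0.2, 0.3, 0.7]
width: 0.0854
gripper_force: 0.0
```

Request:
{"fn": "servo_tool", "kwargs": {"moves": [{"dp":[0.23,-0.012,0.03],"delta_rot":[0,0,0],"fingers":1},{"dp":[0.23,-0.012,0.03],"delta_rot":[0,0,0],"fingers":1},{"dp":[0.23,-0.012,0.03],"delta_rot":[0,0,0],"fingers":1},{"dp":[0.23,-0.012,0.03],"delta_rot":[0,0,0],"fingers":1},{"dp":[0.23,-0.012,0.03],"delta_rot":[0,0,0],"fingers":1}]}}

```text
clock: 9.9
position: [0.4884, 0.1152, 0.2037]
ee_rot: [0.002, 0.665, 0.747, 0.0]
contact_force: [-0.2, -0.0, 1.1]
width: 0.0854
gripper_force: 0.0
```

Request:
{"fn": "servo_tool", "kwargs": {"moves": [{"dp":[0,0,0],"delta_rot":[0,0,0],"fingers":1},{"dp":[0,0,0],"delta_rot":[0,0,0],"fingers":1},{"dp":[0,0,0],"delta_rot":[0,0,0],"fingers":1}]}}

```text
clock: 10.2
position: [0.4894, 0.1128, 0.2041]
ee_rot: [0.002, 0.665, 0.747, -0.0]
contact_force: [0.0, -0.5, -0.1]
width: 0.0855
gripper_force: 0.0
```

```bash
python3 go.py .4925 .1135 .129 96.7
python3 - <<'E'
from meas import *
im,d=imaging.get_image("top"); P,uv=cloud("top",dict(d=d),.09,.11); c=[.5491,-.2467]
q=P[np.hypot(*(P[:,:2]-c).T)<.02]; print(len(q),q.mean(0),np.median(q[:,2]) if len(q) else 0, "expect .102 home / .112 not")
E
```

```text
t 10.2 p [0.4894 0.1128 0.2041] psi 96.68 q6 -0.03 F [ 0.  -0.5 -0.1] M [ 0.01 -0.01 -0.01] w 0.0855 gf 0.0
rot units [ 0.024  0.029 -0.003] then dp units [0.002 0.016 0.375] (row max .25)
191 [ 0.54925131 -0.24631216  0.10105529] 0.10172045109051986 expect .102 home / .112 not
```

The first canister is home (top at 0.1017 m). Now can_c.

Request:
{"fn": "servo_tool", "kwargs": {"moves": [{"dp":[0.002,0.016,0.12],"delta_rot":[0,0,0],"fingers":1},{"dp":[0,0,0.12],"delta_rot":[0,0,0],"fingers":1},{"dp":[0,0,0.125],"delta_rot":[0,0,0],"fingers":1},{"dp":[0,0,0],"delta_rot":[0,0,0],"fingers":1},{"dp":[0,0,0],"delta_rot":[0,0,0],"fingers":0.5}]}}

```text
clock: 10.75
position: [0.4928, 0.113, 0.1312]
ee_rot: [0.001, 0.665, 0.747, -0.0]
contact_force: [0.6, -0.3, 0.8]
width: 0.0734
gripper_force: 0.0
```

Request:
{"fn": "servo_tool", "kwargs": {"moves": [{"dp":[0,0,0],"delta_rot":[0,0,0],"fingers":0.3},{"dp":[0,0,0],"delta_rot":[0,0,0],"fingers":0.2},{"dp":[0,0,0],"delta_rot":[0,0,0],"fingers":0},{"dp":[0,0,0],"delta_rot":[0,0,0],"fingers":0},{"dp":[0,0,0],"delta_rot":[0,0,0],"fingers":0}], "force": 40}}

```text
clock: 11.25
position: [0.4927, 0.1142, 0.1319]
ee_rot: [0.002, 0.664, 0.747, 0.0]
contact_force: [-1.0, -1.0, 5.0]
width: 0.021
gripper_force: 43.7
```

```bash
python3 go.py .4925 .1135 .25 117
```

```text
t 11.25 p [0.4927 0.1142 0.1319] psi 96.72 q6 -0.02 F [-1. -1.  5.] M [-0.08  0.18  0.  ] w 0.021 gf 43.7
rot units [ 0.028  0.03  -3.54 ] then dp units [-0.003 -0.002 -0.59 ] (row max .25)
```

Request:
{"fn": "servo_tool", "kwargs": {"moves": [{"dp":[0,0,-0.05],"delta_rot":[0,0,0],"fingers":0},{"dp":[0,0,-0.15],"delta_rot":[0,0,0],"fingers":0},{"dp":[0,0,-0.2],"delta_rot":[0,0,-0.9],"fingers":0},{"dp":[0,0,-0.2],"delta_rot":[0,0,-0.9],"fingers":0},{"dp":[0,0,0],"delta_rot":[0,0,-0.9],"fingers":0}]}}

```text
clock: 11.75
position: [0.495, 0.1148, 0.2569]
ee_rot: [0.006, 0.556, 0.831, 0.004]
contact_force: [0.7, 1.4, -2.3]
width: 0.0212
gripper_force: 42.8
```

Request:
{"fn": "servo_tool", "kwargs": {"moves": [{"dp":[0,0,0],"delta_rot":[0,0,-0.84],"fingers":0},{"dp":[0,0,0],"delta_rot":[0,0,0],"fingers":0}]}}

```text
clock: 11.95
position: [0.4918, 0.1145, 0.2515]
ee_rot: [0.002, 0.523, 0.853, -0.0]
contact_force: [-0.1, -0.3, -1.9]
width: 0.021
gripper_force: 42.8
```

```bash
python3 go.py .553 -.1483 .25 117
```

```text
t 11.95 p [0.4918 0.1145 0.2515] psi 116.98 q6 -0.38 F [-0.1 -0.3 -1.9] M [ 0.01 -0.06 -0.04] w 0.021 gf 42.8
rot units [ 0.013  0.028 -0.003] then dp units [-1.309 -0.324  0.007] (row max .25)
```

Request:
{"fn": "servo_tool", "kwargs": {"moves": [{"dp":[-0.218,-0.054,0],"delta_rot":[0,0,0],"fingers":0},{"dp":[-0.218,-0.054,0],"delta_rot":[0,0,0],"fingers":0},{"dp":[-0.218,-0.054,0],"delta_rot":[0,0,0],"fingers":0},{"dp":[-0.218,-0.054,0],"delta_rot":[0,0,0],"fingers":0},{"dp":[-0.218,-0.054,0],"delta_rot":[0,0,0],"fingers":0}]}}

```text
clock: 12.45
position: [0.5428, -0.1059, 0.2512]
ee_rot: [0.001, 0.523, 0.852, -0.0]
contact_force: [1.2, 1.1, -1.1]
width: 0.0209
gripper_force: 42.6
```

Request:
{"fn": "servo_tool", "kwargs": {"moves": [{"dp":[-0.218,-0.054,0],"delta_rot":[0,0,0],"fingers":0},{"dp":[0,0,0.1],"delta_rot":[0,0,0],"fingers":0},{"dp":[0,0,0],"delta_rot":[0,0,0],"fingers":0},{"dp":[0,0,0],"delta_rot":[0,0,0],"fingers":0},{"dp":[0,0,0],"delta_rot":[0,0,0],"fingers":0}]}}

```text
clock: 12.95
position: [0.5531, -0.1473, 0.2321]
ee_rot: [0.001, 0.522, 0.853, -0.0]
contact_force: [0.8, -0.4, -1.9]
width: 0.0207
gripper_force: 42.5
```

```bash
python3 held.py .132; python3 go.py .553 -.1483 .21 117
```

```text
top 123 224 axis [ 0.5522 -0.1458] minus tcp (mm) [-1.   1.4] rms 0.0005 ztop [0.1518 0.1542] exp 0.1511
scene 316 245 axis [ 0.5525 -0.1494] minus tcp (mm) [-0.7 -2.2] rms 0.0011 ztop [0.1516 0.1536] exp 0.1511
t 13.05 p [ 0.5533 -0.1473  0.2326] psi 117.04 q6 -0.85 F [ 0.2 -0.1 -2.6] M [-0.04 -0.04  0.  ] w 0.0212 gf 42.5
rot units [0.02  0.036 0.008] then dp units [-0.004 -0.004  0.113] (row max .25)
```

Request:
{"fn": "servo_tool", "kwargs": {"moves": [{"dp":[-0.003,-0.003,0.06],"delta_rot":[0,0,0],"fingers":0},{"dp":[0,0,0.06],"delta_rot":[0,0,0],"fingers":0},{"dp":[0,0,0.05],"delta_rot":[0,0,0],"fingers":0},{"dp":[0,0,0.04],"delta_rot":[0,0,0],"fingers":0},{"dp":[0,0,0.03],"delta_rot":[0,0,0],"fingers":0}]}}

```text
clock: 13.55
position: [0.5526, -0.1489, 0.1823]
ee_rot: [0.001, 0.523, 0.853, -0.0]
contact_force: [0.2, -0.2, -2.6]
width: 0.0211
gripper_force: 42.6
```

Request:
{"fn": "servo_tool", "kwargs": {"moves": [{"dp":[0,0,0.02],"delta_rot":[0,0,0],"fingers":0},{"dp":[0,0,0.02],"delta_rot":[0,0,0],"fingers":0},{"dp":[0,0,0],"delta_rot":[0,0,0],"fingers":0}]}}

```text
clock: 13.85
position: [0.5528, -0.1491, 0.1752]
ee_rot: [0.001, 0.523, 0.853, -0.0]
contact_force: [-0.3, -0.1, -1.3]
width: 0.0214
gripper_force: 42.6
```

Request:
{"fn": "servo_tool", "kwargs": {"moves": [{"dp":[0,0,0.015],"delta_rot":[0,0,0],"fingers":0},{"dp":[0,0,0.01],"delta_rot":[0,0,0],"fingers":0},{"dp":[0,0,0.01],"delta_rot":[0,0,0],"fingers":0},{"dp":[0,0,0],"delta_rot":[0,0,0],"fingers":0}]}}

```text
clock: 14.25
position: [0.5529, -0.1491, 0.1685]
ee_rot: [0.001, 0.523, 0.853, -0.0]
contact_force: [0.6, -1.3, -2.8]
width: 0.0208
gripper_force: 42.6
```

Request:
{"fn": "servo_tool", "kwargs": {"moves": [{"dp":[0,0,0.01],"delta_rot":[0,0,0],"fingers":0},{"dp":[0,0,0.01],"delta_rot":[0,0,0],"fingers":0},{"dp":[0,0,0.01],"delta_rot":[0,0,0],"fingers":0},{"dp":[0,0,0],"delta_rot":[0,0,0],"fingers":0}]}}

```text
clock: 14.65
position: [0.5528, -0.149, 0.1623]
ee_rot: [0.001, 0.523, 0.853, -0.0]
contact_force: [0.3, 0.5, -1.9]
width: 0.0211
gripper_force: 42.6
```

Past the unmatched height (0.165) with no contact, so this one has dropped into its slot too.

Request:
{"fn": "servo_tool", "kwargs": {"moves": [{"dp":[0,0,0.01],"delta_rot":[0,0,0],"fingers":0},{"dp":[0,0,0.01],"delta_rot":[0,0,0],"fingers":0},{"dp":[0,0,0.01],"delta_rot":[0,0,0],"fingers":0},{"dp":[0,0,0.004],"delta_rot":[0,0,0],"fingers":0},{"dp":[0,0,0],"delta_rot":[0,0,0],"fingers":0}]}}

```text
clock: 15.15
position: [0.553, -0.1491, 0.1557]
ee_rot: [0.001, 0.523, 0.853, -0.0]
contact_force: [0.5, -0.9, -3.1]
width: 0.0209
gripper_force: 42.6
```

Request:
{"fn": "servo_tool", "kwargs": {"moves": [{"dp":[0,0,0.002],"delta_rot":[0,0,0],"fingers":0},{"dp":[0,0,0],"delta_rot":[0,0,0],"fingers":0.3},{"dp":[0,0,0],"delta_rot":[0,0,0],"fingers":0.5},{"dp":[0,0,0],"delta_rot":[0,0,0],"fingers":0.6},{"dp":[0,0,0],"delta_rot":[0,0,0],"fingers":0.6}]}}

```text
clock: 15.65
position: [0.5532, -0.1492, 0.1558]
ee_rot: [0.002, 0.523, 0.853, -0.0]
contact_force: [-0.7, 0.2, 0.7]
width: 0.0512
gripper_force: 0.0
```

Request:
{"fn": "servo_tool", "kwargs": {"moves": [{"dp":[0,0,-0.1],"delta_rot":[0,0,0],"fingers":0.6},{"dp":[0,0,-0.2],"delta_rot":[0,0,0],"fingers":0.6},{"dp":[0,0,-0.2],"delta_rot":[0,0,0],"fingers":1},{"dp":[0,0,0],"delta_rot":[0,0,0],"fingers":1}]}}

```text
clock: 16.05
position: [0.5556, -0.15, 0.2616]
ee_rot: [0.008, 0.523, 0.853, 0.001]
contact_force: [1.1, -1.1, 0.4]
width: 0.0781
gripper_force: 0.0
```

```bash
python3 go.py .601 .148 .21 79
```

```text
t 16.05 p [ 0.5556 -0.15    0.2616] psi 116.98 q6 -0.85 F [ 1.1 -1.1  0.4] M [-0.03 -0.04  0.04] w 0.0781 gf 0.0
rot units [0.129 0.086 6.63 ] then dp units [ 1.506 -0.062  0.258] (row max .25)
```

Request:
{"fn": "servo_tool", "kwargs": {"moves": [{"dp":[0,0,0],"delta_rot":[0,0,0.95],"fingers":1},{"dp":[0,0,0],"delta_rot":[0,0,0.95],"fingers":1},{"dp":[0,0,0],"delta_rot":[0,0,0.95],"fingers":1},{"dp":[0,0,0],"delta_rot":[0,0,0.95],"fingers":1},{"dp":[0,0,0],"delta_rot":[0,0,0.95],"fingers":1}]}}

```text
clock: 16.55
position: [0.5525, -0.1488, 0.2548]
ee_rot: [0.001, 0.71, 0.704, -0.0]
contact_force: [0.4, -0.6, -0.5]
width: 0.0853
gripper_force: 0.0
```

Request:
{"fn": "servo_tool", "kwargs": {"moves": [{"dp":[0,0,0],"delta_rot":[0,0,0.95],"fingers":1},{"dp":[0,0,0],"delta_rot":[0,0,0.93],"fingers":1},{"dp":[0.215,-0.009,0.03],"delta_rot":[0,0,0],"fingers":1},{"dp":[0.215,-0.009,0.03],"delta_rot":[0,0,0],"fingers":1},{"dp":[0.215,-0.009,0.03],"delta_rot":[0,0,0],"fingers":1}]}}

```text
clock: 17.05
position: [0.572, -0.0203, 0.2365]
ee_rot: [0.001, 0.772, 0.635, 0.0]
contact_force: [0.7, -0.3, -0.0]
width: 0.0853
gripper_force: 0.0
```

Request:
{"fn": "servo_tool", "kwargs": {"moves": [{"dp":[0.215,-0.009,0.03],"delta_rot":[0,0,0],"fingers":1},{"dp":[0.215,-0.009,0.03],"delta_rot":[0,0,0],"fingers":1},{"dp":[0.215,-0.009,0.03],"delta_rot":[0,0,0],"fingers":1},{"dp":[0.215,-0.009,0.03],"delta_rot":[0,0,0],"fingers":1},{"dp":[0,0,0],"delta_rot":[0,0,0],"fingers":1}]}}

```text
clock: 17.55
position: [0.5976, 0.1538, 0.2112]
ee_rot: [-0.0, 0.77, 0.638, 0.0]
contact_force: [0.2, -0.8, -0.2]
width: 0.0854
gripper_force: 0.0
```

Request:
{"fn": "servo_tool", "kwargs": {"moves": [{"dp":[0,0,0],"delta_rot":[0,0,0],"fingers":1},{"dp":[0,0,0],"delta_rot":[0,0,0],"fingers":1}]}}

```text
clock: 17.75
position: [0.5977, 0.148, 0.2127]
ee_rot: [0.002, 0.772, 0.636, -0.0]
contact_force: [-0.1, -0.8, -0.4]
width: 0.0853
gripper_force: 0.0
```

```bash
python3 go.py .601 .148 .131 79
python3 - <<'E'
from meas import *
im,d=imaging.get_image("top"); P,uv=cloud("top",dict(d=d),.09,.12)
for c in([.5491,-.2467],[.5515,-.1464]):
    q=P[np.hypot(*(P[:,:2]-c).T)<.02]; print(len(q),np.median(q[:,2]) if len(q) else 0)
E
```

```text
t 17.75 p [0.5977 0.148  0.2127] psi 78.98 q6 0.32 F [-0.1 -0.8 -0.4] M [ 0.02 -0.11  0.  ] w 0.0853 gf 0.0
rot units [ 0.02   0.024 -0.004] then dp units [0.003 0.016 0.408] (row max .25)
189 0.10157621072997403
172 0.10175775173090862
```

Both placed canisters are home (tops at 0.1016 m and 0.1018 m). Now can_a.

Request:
{"fn": "servo_tool", "kwargs": {"moves": [{"dp":[0.003,0.016,0.14],"delta_rot":[0,0,0],"fingers":1},{"dp":[0,0,0.14],"delta_rot":[0,0,0],"fingers":1},{"dp":[0,0,0.124],"delta_rot":[0,0,0],"fingers":1},{"dp":[0,0,0],"delta_rot":[0,0,0],"fingers":1},{"dp":[0,0,0],"delta_rot":[0,0,0],"fingers":0.5}]}}

```text
clock: 18.3
position: [0.6017, 0.1475, 0.1326]
ee_rot: [0.001, 0.772, 0.635, 0.0]
contact_force: [0.4, 0.3, -0.3]
width: 0.0732
gripper_force: 0.0
```

Request:
{"fn": "servo_tool", "kwargs": {"moves": [{"dp":[0,0,0],"delta_rot":[0,0,0],"fingers":0.3},{"dp":[0,0,0],"delta_rot":[0,0,0],"fingers":0.2},{"dp":[0,0,0],"delta_rot":[0,0,0],"fingers":0},{"dp":[0,0,0],"delta_rot":[0,0,0],"fingers":0},{"dp":[0,0,0],"delta_rot":[0,0,0],"fingers":0}], "force": 40}}

```text
clock: 18.8
position: [0.6016, 0.1488, 0.1333]
ee_rot: [0.002, 0.772, 0.636, 0.001]
contact_force: [-1.1, 0.8, 5.5]
width: 0.0212
gripper_force: 43.0
```

```bash
python3 go.py .601 .148 .26 43; python3 go.py .601 .148 .26 133
```

```text
t 18.8 p [0.6016 0.1488 0.1333] psi 79.01 q6 0.32 F [-1.1  0.8  5.5] M [-0.04  0.21  0.01] w 0.0212 gf 43.0
rot units [ 3.900e-02 -1.000e-03  6.284e+00] then dp units [-0.005  0.001 -0.633] (row max .25)
t 18.8 p [0.6016 0.1488 0.1333] psi 79.01 q6 0.32 F [-1.1  0.8  5.5] M [-0.04  0.21  0.01] w 0.0212 gf 43.0
rot units [ 0.029  0.028 -9.423] then dp units [-0.001 -0.005 -0.633] (row max .25)
```

Request:
{"fn": "servo_tool", "kwargs": {"moves": [{"dp":[0,0,-0.05],"delta_rot":[0,0,0],"fingers":0},{"dp":[0,0,-0.15],"delta_rot":[0,0,0],"fingers":0},{"dp":[0,0,-0.2],"delta_rot":[0,0,0.9],"fingers":0},{"dp":[0,0,-0.2],"delta_rot":[0,0,0.9],"fingers":0},{"dp":[0,0,0],"delta_rot":[0,0,0.9],"fingers":0}]}}

```text
clock: 19.3
position: [0.6041, 0.1494, 0.2589]
ee_rot: [0.004, 0.851, 0.525, 0.006]
contact_force: [0.7, 0.2, -2.0]
width: 0.0209
gripper_force: 42.2
```

Request:
{"fn": "servo_tool", "kwargs": {"moves": [{"dp":[0,0,0],"delta_rot":[0,0,0.9],"fingers":0},{"dp":[0,0,0],"delta_rot":[0,0,0.9],"fingers":0},{"dp":[0,0,0],"delta_rot":[0,0,0.9],"fingers":0},{"dp":[0,0,0],"delta_rot":[0,0,0.884],"fingers":0},{"dp":[0,0,0],"delta_rot":[0,0,0],"fingers":0}]}}

```text
clock: 19.8
position: [0.6009, 0.1489, 0.252]
ee_rot: [0.001, 0.93, 0.367, 0.0]
contact_force: [0.3, -0.0, -1.4]
width: 0.0212
gripper_force: 42.2
```

```bash
python3 go.py .4655 -.1963 .255 43
```

```text
t 19.8 p [0.6009 0.1489 0.252 ] psi 43.01 q6 0.95 F [ 0.3 -0.  -1.4] M [-0.09  0.07 -0.01] w 0.0212 gf 42.2
rot units [0.026 0.004 0.001] then dp units [-1.672  0.8   -0.015] (row max .25)
```

Request:
{"fn": "servo_tool", "kwargs": {"moves": [{"dp":[-0.209,0.1,-0.002],"delta_rot":[0,0,0],"fingers":0},{"dp":[-0.209,0.1,-0.002],"delta_rot":[0,0,0],"fingers":0},{"dp":[-0.209,0.1,-0.002],"delta_rot":[0,0,0],"fingers":0},{"dp":[-0.209,0.1,-0.002],"delta_rot":[0,0,0],"fingers":0},{"dp":[-0.209,0.1,-0.002],"delta_rot":[0,0,0],"fingers":0}]}}

```text
clock: 20.3
position: [0.5155, -0.0682, 0.2546]
ee_rot: [0.001, 0.93, 0.368, 0.001]
contact_force: [0.6, -1.0, -1.7]
width: 0.0213
gripper_force: 41.6
```

Request:
{"fn": "servo_tool", "kwargs": {"moves": [{"dp":[-0.209,0.1,0],"delta_rot":[0,0,0],"fingers":0},{"dp":[-0.209,0.1,0],"delta_rot":[0,0,0],"fingers":0},{"dp":[-0.209,0.1,0],"delta_rot":[0,0,0],"fingers":0},{"dp":[0,0,0.1],"delta_rot":[0,0,0],"fingers":0},{"dp":[0,0,0],"delta_rot":[0,0,0],"fingers":0}]}}

```text
clock: 20.8
position: [0.4637, -0.1967, 0.2328]
ee_rot: [-0.001, 0.931, 0.366, -0.001]
contact_force: [-0.3, 0.8, -2.5]
width: 0.0211
gripper_force: 40.8
```

Request:
{"fn": "servo_tool", "kwargs": {"moves": [{"dp":[0,0,0],"delta_rot":[0,0,0],"fingers":0},{"dp":[0,0,0],"delta_rot":[0,0,0],"fingers":0}]}}

```text
clock: 21.0
position: [0.4663, -0.1955, 0.2352]
ee_rot: [0.002, 0.93, 0.367, 0.001]
contact_force: [0.9, -0.4, -2.2]
width: 0.0214
gripper_force: 40.9
```

```bash
python3 held.py .133; python3 go.py .4655 -.1963 .21 43
```

```text
top 142 221 axis [ 0.4664 -0.1944] minus tcp (mm) [0.1 1.1] rms 0.0006 ztop [0.1536 0.1559] exp 0.1532
scene 334 217 axis [ 0.4689 -0.1975] minus tcp (mm) [ 2.6 -2. ] rms 0.0012 ztop [0.1534 0.1556] exp 0.1532
t 21.1 p [ 0.4664 -0.1954  0.2353] psi 43.12 q6 0.28 F [ 0.7  0.4 -2.9] M [-0.    0.03  0.02] w 0.0208 gf 40.9
rot units [ 0.041 -0.007  0.021] then dp units [-0.006  0.     0.126] (row max .25)
```

Request:
{"fn": "servo_tool", "kwargs": {"moves": [{"dp":[-0.009,-0.006,0.06],"delta_rot":[0,0,0],"fingers":0},{"dp":[0,0,0.06],"delta_rot":[0,0,0],"fingers":0},{"dp":[0,0,0.05],"delta_rot":[0,0,0],"fingers":0},{"dp":[0,0,0.04],"delta_rot":[0,0,0],"fingers":0},{"dp":[0,0,0.03],"delta_rot":[0,0,0],"fingers":0}]}}

```text
clock: 21.6
position: [0.4636, -0.1964, 0.1857]
ee_rot: [0.001, 0.93, 0.367, 0.0]
contact_force: [-0.4, 0.9, -2.6]
width: 0.0208
gripper_force: 40.8
```

Request:
{"fn": "servo_tool", "kwargs": {"moves": [{"dp":[0,0,0.02],"delta_rot":[0,0,0],"fingers":0},{"dp":[0,0,0.02],"delta_rot":[0,0,0],"fingers":0},{"dp":[0,0,0],"delta_rot":[0,0,0],"fingers":0}]}}

```text
clock: 21.9
position: [0.4635, -0.1966, 0.1782]
ee_rot: [0.001, 0.93, 0.366, 0.0]
contact_force: [-0.8, 0.5, -2.0]
width: 0.0207
gripper_force: 40.8
```

Request:
{"fn": "servo_tool", "kwargs": {"moves": [{"dp":[0,0,0.015],"delta_rot":[0,0,0],"fingers":0},{"dp":[0,0,0.01],"delta_rot":[0,0,0],"fingers":0},{"dp":[0,0,0.01],"delta_rot":[0,0,0],"fingers":0},{"dp":[0,0,0],"delta_rot":[0,0,0],"fingers":0}]}}

```text
clock: 22.3
position: [0.4636, -0.1966, 0.1714]
ee_rot: [0.001, 0.93, 0.366, 0.001]
contact_force: [0.1, 0.4, -2.6]
width: 0.0212
gripper_force: 40.9
```

Request:
{"fn": "servo_tool", "kwargs": {"moves": [{"dp":[0,0,0.01],"delta_rot":[0,0,0],"fingers":0},{"dp":[0,0,0.01],"delta_rot":[0,0,0],"fingers":0},{"dp":[0,0,0],"delta_rot":[0,0,0],"fingers":0}]}}

```text
clock: 22.6
position: [0.4635, -0.1966, 0.1673]
ee_rot: [0.001, 0.93, 0.366, 0.0]
contact_force: [0.3, -0.3, -2.2]
width: 0.0211
gripper_force: 40.9
```

Request:
{"fn": "servo_tool", "kwargs": {"moves": [{"dp":[0,0,0.008],"delta_rot":[0,0,0],"fingers":0},{"dp":[0,0,0.008],"delta_rot":[0,0,0],"fingers":0},{"dp":[0,0,0],"delta_rot":[0,0,0],"fingers":0}]}}

```text
clock: 22.9
position: [0.4636, -0.1966, 0.1641]
ee_rot: [0.001, 0.93, 0.366, 0.001]
contact_force: [-0.2, 0.0, -3.0]
width: 0.0206
gripper_force: 40.9
```

Request:
{"fn": "servo_tool", "kwargs": {"moves": [{"dp":[0,0,0.008],"delta_rot":[0,0,0],"fingers":0},{"dp":[0,0,0],"delta_rot":[0,0,0],"fingers":0}]}}

```text
clock: 23.1
position: [0.4636, -0.1967, 0.1626]
ee_rot: [0.001, 0.93, 0.366, 0.001]
contact_force: [-0.1, 0.2, -2.3]
width: 0.0211
gripper_force: 40.9
```

In the slot as well. Lowering the last 6 mm, then release, retreat and check.

Request:
{"fn": "servo_tool", "kwargs": {"moves": [{"dp":[0,0,0.01],"delta_rot":[0,0,0],"fingers":0},{"dp":[0,0,0.01],"delta_rot":[0,0,0],"fingers":0},{"dp":[0,0,0.008],"delta_rot":[0,0,0],"fingers":0},{"dp":[0,0,0],"delta_rot":[0,0,0],"fingers":0}]}}

```text
clock: 23.5
position: [0.4636, -0.1966, 0.1569]
ee_rot: [0.001, 0.93, 0.366, 0.0]
contact_force: [0.2, 0.5, -1.7]
width: 0.0209
gripper_force: 40.9
```

Request:
{"fn": "servo_tool", "kwargs": {"moves": [{"dp":[0,0,0.004],"delta_rot":[0,0,0],"fingers":0},{"dp":[0,0,0],"delta_rot":[0,0,0],"fingers":0.3},{"dp":[0,0,0],"delta_rot":[0,0,0],"fingers":0.5},{"dp":[0,0,0],"delta_rot":[0,0,0],"fingers":0.6},{"dp":[0,0,0],"delta_rot":[0,0,0],"fingers":0.6}]}}

```text
clock: 24.0
position: [0.4639, -0.1968, 0.1566]
ee_rot: [0.002, 0.93, 0.366, 0.001]
contact_force: [1.0, 0.1, 0.4]
width: 0.0512
gripper_force: 0.0
```

Request:
{"fn": "servo_tool", "kwargs": {"moves": [{"dp":[0,0,-0.1],"delta_rot":[0,0,0],"fingers":0.6},{"dp":[0,0,-0.2],"delta_rot":[0,0,0],"fingers":0.6},{"dp":[0,0,-0.2],"delta_rot":[0,0,0],"fingers":1},{"dp":[0.2,-0.1,0],"delta_rot":[0,0,0],"fingers":1},{"dp":[0.2,-0.1,0],"delta_rot":[0,0,0],"fingers":1}]}}

```text
clock: 24.5
position: [0.4958, -0.113, 0.2583]
ee_rot: [0.003, 0.931, 0.365, 0.002]
contact_force: [-0.1, 0.1, -0.1]
width: 0.0854
gripper_force: 0.0
```

Request:
{"fn": "servo_tool", "kwargs": {"moves": [{"dp":[0.2,-0.1,0],"delta_rot":[0,0,0],"fingers":1},{"dp":[0.2,-0.1,0],"delta_rot":[0,0,0],"fingers":1},{"dp":[0.2,-0.1,0],"delta_rot":[0,0,0],"fingers":1},{"dp":[0.2,-0.1,0],"delta_rot":[0,0,0],"fingers":1},{"dp":[0,0,0],"delta_rot":[0,0,0],"fingers":1}]}}

```text
clock: 25.0
position: [0.5588, 0.0597, 0.2561]
ee_rot: [0.0, 0.929, 0.369, 0.002]
contact_force: [0.2, -0.8, 1.3]
width: 0.0852
gripper_force: 0.0
```

```bash
python3 go.py
python3 - <<'E'
from meas import *
im,d=imaging.get_image("top"); P,uv=cloud("top",dict(d=d),.09,.12); cv2.imwrite("pics/end.png",im[:,:,::-1])
for c in([.5491,-.2467],[.5515,-.1464],[.4634,-.1942]):
    q=P[np.hypot(*(P[:,:2]-c).T)<.02]; print(len(q),np.median(q[:,2]) if len(q) else 0,q.mean(0)[:2]-c)
E
```

```text
t 25.0 p [0.5588 0.0597 0.2561] psi 43.29 q6 0.8 F [ 0.2 -0.8  1.3] M [0.03 0.04 0.02] w 0.0852 gf 0.0
190 0.10165184232519292 [0.00027504 0.00034293]
175 0.1017437928574969 [-0.00047167 -0.00022738]
167 0.10154813021818587 [0.00034501 0.00130856]
```

View pics/end.png

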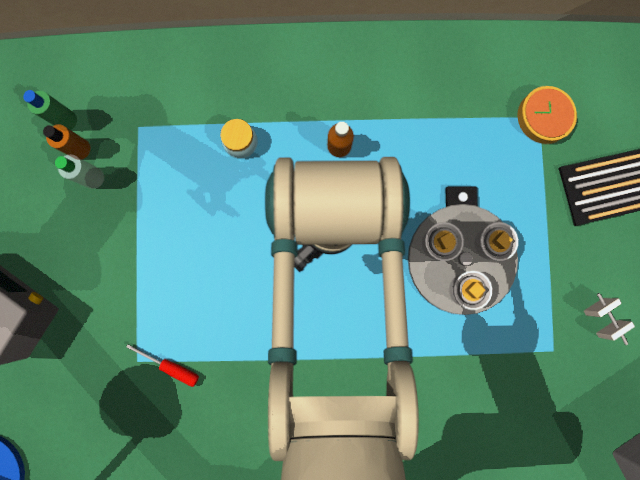

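All three canisters sit in their cups at (444,242), (499,241) and (474,291), with tops at about 0.1017 m. The jar, bottle and screwdriver haven't moved.

```bash
python3 -c "from rig import manip; print(manip.sign_off())"
```

```text
the job is handed in; nothing more can be done
None
```

All three canisters are fully home and upright in their cups (tops measured at about 0.1017 m against 0.102 m expected), released, with the bottle, jar and screwdriver left in place, and the job was handed in at about 25 s.

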